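# Peel the stuck lid tray off the ferrule block and show it over the light pad

### The arm

A 6-joint arm with a two-finger parallel gripper is mounted at the origin on a cart in front of the work surface, level with it; the furniture and walls round the work are solid. World frame = base frame: x ahead of the robot, y to its left, z up, the work surface at z = 0. Lengths are in m, angles in rad, forces in N, time in s.
With the tool pointing down it reaches from about 0.325 to 0.75 m from the base axis. Payload 7.6 kg.
Tool frame: the origin (TCP) lies midway between the tips of the shut fingers; the grasp point (between the pads) lies 19 mm behind it; z points along the fingers, y is the line along which they close (so a half turn about z gives the same grasp; the last joint's range is limited). The gripper opens to 85 mm and grips with 20 to 120 N. Pads are 22 mm wide; open, the fingers measure 114 mm over their backs; the gripper's body (76 mm by 85 mm) begins 54 mm behind the grasp point. The pads swing forward as they close: fully open they stand 13 mm farther back than shut.
Start: joints at [1.07, 0.052, 1.401, -0, 1.689, -0.07], TCP at [0.219, 0.477, 0.231] pointing down, gripper open.
Joint ranges: [-2.9, 2.9], [-0.91, 2.17], [0.12, 2.37], [-1.06, 4.2], [0.26, 2.73], [-2.93, 2.93]. Speed limits (rad/s): [2.57, 2.57, 3.01, 3.14, 3.14, 3.14].

### API

Orientations are given as a 3x3 rotation matrix whose columns are the frame's x, y, z axes.
In Python, from plant import * gives the robot as it stands.
- The arm moves only by the shell command python3 -m crank 'ROWS'. ROWS is JSON, a list of rows, each an object of numbers: "dx", "dy", "dz": the shift along the tool's x, y, z in mm; "twist": the turn about the tool's z in degrees; "fingers": the opening, from 0 (shut) to 1 (fully open). In form: [{"dx": .., "dy": .., "dz": .., "twist": .., "fingers": ..}, ...]. A call has 1 to 10 rows; each row is the pose to reach, as a shift and turn from the pose commanded when the call began, along the tool's axes at that moment; what a row does not reach only later rows make up. A row lasts 1/8 s, in which the tool goes at most 62.5 mm and 10.7 degrees, less where a joint would pass 70% of its speed; a pose out of reach is approached as far as the arm can. A call with a gripper value outside its range is refused whole. The fingers move at their own pace and stop on an object; the grip force is fixed at half the most. Time passes only in rows, so rows that repeat a pose let the fingers close. It gives the time, the measured TCP pose, the force, the opening and the grip force at its end, in the units of the state.
- read_state(): the state, without advancing time (a new reading comes with each control period).
- grab_frame(name): name is "scene" or "top"; returns the picture (420x560x3 uint8, red, green, blue); there is no depth.
- get_calibration(name): a dict with "camera_matrix" (3x3 intrinsics, pixels), "distortion" ([k1, k2, p1, p2, k3] as OpenCV has them; the pictures are not rectified), "rvec" (rotation vector, rad) and "tvec" (3), from world to camera coordinates, as OpenCV has them. Camera axes: x right, y down, z forward; pixel columns grow to the right and rows downward; lengths in m; the calibration is good to about 2 mm. A picture is of the moment at which its call begins. get_calibration takes no time and is no camera call.
- finish_job(): hands the job in; it is judged then, once.
Trained networks look in the newest picture that a camera, given by its name, has taken for a name from the list of things; names that differ only in an ending like _2 or _b are one class to them, and where a whole thing is asked for, a point or a joint stands for the part that bears it (a point fixed in the world has none). Each returns a list of dicts, best first, with "score" (0 to 1); they miss things now and then, are a little off and sometimes report something else, mostly with a low value. They report only what shows in the picture. A call takes as long as a camera call. They do not tell look-alikes from the thing itself.
- boxes_of(query, camera): "point" ([x, y, z] in m, in world coordinates, good to about 4 mm: the middle of the surface that is visible of it).
The state is a dict: "time_s": time; "joints": joint angles; "qd": joint speeds; "tau": joint torques, N m; "ee_pos": TCP position; "eef_rot": TCP orientation; "wrist_force": force on the tool from outside, world axes, zero at the start; "moment": the same for the moment, N m; "gripper_width": finger opening in m; "grasp_force": force on a finger pad.
Only numpy, scipy, OpenCV 4.12 (cv2) and the standard library are available. Lean on these libraries where they do the work, as an engineer would, in place of code of your own. Each camera call takes 0.05 s, during which the arm holds its last target. There are 200 camera calls.

### The job

First lift the jar off the blue lid tray and stand it upright, right down in the round pocket of the grey holder, and let go of it. Then take the lid tray by its yellow ear and peel it off the aluminium block: raise the ear corner first while the opposite corner, which is tucked under the block's hook, stays down, then draw it out from under the hook, leaving the block standing where it is. Finish still holding the tray level in the gripper, about 15 cm up and centred over the light pad, clear of block and pad; leave everything else alone.

Things in the scene. Friction and masses are not known exactly. Their poses are not given: they have to be found in the camera images.
- block: Loose square aluminium ferrule block, 104 x 104 mm, 0.8 kg. Origin: centre of its underside, z up. Its x and y axes run along the square's DIAGONALS: +x to the ear corner, -x to the hook corner (corners 73.5 mm from the centre). A 16 mm slab; rim round its edge 5 mm wide, its top at z = 24 mm. The tray lies on the slab in the 94 mm square pocket inside the rim.
- block_hook (a point): Middle of the underside of the dark steel hook at the block's -x corner, 28 mm above the block's underside. The hook reaches inward over the pocket's corner from block x = -73 to -54 mm; 20 mm wide in y, top at z = 33 mm. Two sprung rubber pads in the rim walls next to the ear corner press on the tray with 2 to 3 N each, so it sticks.
- tray: Blue formed lid tray, 90 x 90 x 10 mm, 0.06 kg, nested with about 2 mm play. Origin: centre of its underside (16 mm up while nested); axes like the block's: +x along the diagonal to the ear. Floor 3 mm thick, rim top 10 mm above its underside. Its -x corner (63 mm from the centre) lies 10 mm deep under the hook with 2 mm of air above.
- tray_far (a point): Point on the tray's underside near the corner opposite the ear, 60 mm from the centre along tray -x. The tray comes free when it has been turned 0.15 to 0.3 rad about this corner (ear up, the gripper turning with it) and is then drawn 15 to 30 mm towards the ear before it is lifted; lifted level, it drags the block along.
- tray_ear (a point): Grip point in the upright yellow pull ear at the tray's +x corner: 68 mm from the tray's centre along tray +x, 38 mm above the tray's underside (54 mm above the worktop while nested). The ear is a plate 10 mm thick in tray x (grip it across this), 26 mm wide in y; it stands from 27 to 66 mm above the worktop on a foot whose top is 30 mm up, so keep fingertips above that.
- tray_mid (a point): Centre of the tray, 5 mm above its underside.
- jar: Brown screw-top jar with white lid, 45 mm in diameter, 55 mm high, 0.05 kg; its solid body ends 41 mm up, so grip it at 25 to 38 mm above its underside. Origin: centre of its underside. It starts standing in the tray (19 mm above the worktop).
- jar_holder: Grey square holder fixed on the worktop, 76 x 76 x 18 mm, with a round pocket in its middle. Origin: centre of its underside.
- holder_floor (a point): Centre of the floor of the holder's pocket, 8 mm above the worktop; the pocket is 49 mm in diameter and 10 mm deep with a 2 mm chamfer.
- light_pad: Flat light pad fixed on the worktop, 120 x 120 x 8 mm, white top in a black frame. Origin: centre of its underside.
- carton: Bystander: brown carton with a blue band, 50 x 66 x 40 mm.
- tape: Bystander: white roll of thread seal tape with blue core, 52 mm across, 16 mm high.
- spanner: Bystander: open-ended spanner, 147 mm long.
- mouse_b: Bystander: black computer mouse, 108 x 63 x 40 mm.
Not all that is in view belongs to the job. What is shaped like the jar but black or green is not meant. Of the things that look like the jar_holder, the larger one is meant.

How it is judged:
By the outcome, as a careful person would: the job done as asked, in the order asked, and still so for the second after the job is handed in, while the arm keeps its last pose, push and grip.
It also fails if it takes over 48 s, if anything falls off the work surface, if the arm or the gripper's body presses on something with over 40 N, if the wrist force passes 120 N, or if a joint passes its speed limit or range.

## Working session

There is one attempt and no reset: what is moved stays moved. The work goes in short steps, Python scripts to look and compute and a shell command to move; the robot and the scene stay as the last step left them, time stands still between calls to the robot, and variables do not carry over. Pictures are saved under pics/ and viewed, at most 10 in all, crops included, and the job is handed in when it is done.

```bash
ls; mkdir -p pics; cat > h.py <<'E'
from plant import *
import numpy as np, cv2
def cal(n):
    c=get_calibration(n);K=np.array(c["camera_matrix"],float);D=np.array(c["distortion"],float)
    return K,D,np.array(c["rvec"],float).reshape(3,1),np.array(c["tvec"],float).reshape(3,1)
def ray(n,px):
    K,D,r,t=cal(n);R=cv2.Rodrigues(r)[0]
    u=cv2.undistortPoints(np.array([[px]],float),K,D)[0,0]
    d=R.T@np.array([u[0],u[1],1]);return (-R.T@t).ravel(),d/np.linalg.norm(d)
def atz(n,px,z):
    o,d=ray(n,px);return o+d*(z-o[2])/d[2]
def tri(p1,p2):
    o1,d1=ray("scene",p1);o2,d2=ray("top",p2)
    s=np.linalg.lstsq(np.c_[d1,-d2],o2-o1,rcond=None)[0]
    a=o1+s[0]*d1;b=o2+s[1]*d2;return (a+b)/2,np.linalg.norm(a-b)
def proj(n,P):
    K,D,r,t=cal(n);return cv2.projectPoints(np.array(P,float).reshape(-1,1,3),r,t,K,D)[0].reshape(-1,2)
def save(img,f,s=1):
    cv2.imwrite("pics/"+f,cv2.resize(img[:,:,::-1],None,fx=s,fy=s,interpolation=cv2.INTER_CUBIC))
E
python3 - <<'E'
from h import *
np.set_printoptions(precision=4,suppress=True)
for n in("scene","top"):
    im=grab_frame(n);np.save(n+"0.npy",im);save(im,n+"0.png",1.4)
    o,d=ray(n,(280,210));print(n,o,d)
    for q in("block","tray","tray_ear","tray_mid","tray_far","block_hook","jar","jar_holder","holder_floor","light_pad"):
        print(q,[(np.round(b["point"],3).tolist(),round(b["score"],2)) for b in boxes_of(q,n)][:5])
print(read_state())
E
```

```text
pics
scene [ 1.0462 -0.0601  0.9231] [-0.5053  0.1324 -0.8527]
block [([0.532, 0.056, 0.023], 0.79)]
tray [([0.488, 0.058, 0.014], 0.6)]
tray_ear [([0.487, 0.061, 0.02], 0.75)]
tray_mid [([0.486, 0.059, 0.017], 0.68)]
tray_far [([0.485, 0.06, 0.017], 0.88), ([0.681, 0.36, 0.043], 0.48)]
block_hook [([0.529, 0.053, 0.025], 0.67)]
jar [([0.535, 0.176, 0.052], 0.9), ([0.368, 0.03, 0.051], 0.8), ([0.496, 0.067, 0.075], 0.68)]
jar_holder [([0.471, -0.077, 0.019], 0.92), ([0.34, -0.114, 0.015], 0.88)]
holder_floor [([0.344, -0.116, 0.01], 0.84), ([0.468, -0.08, 0.017], 0.71)]
light_pad [([0.546, 0.303, 0.009], 0.59)]
top [0.3059 0.0542 1.3199] [ 0.1589  0.0357 -0.9867]
block [([0.482, 0.06, 0.026], 0.58)]
tray [([0.476, 0.055, 0.018], 0.66)]
tray_ear [([0.475, 0.05, 0.02], 0.56)]
tray_mid [([0.476, 0.056, 0.017], 0.84)]
tray_far [([0.48, 0.05, 0.017], 0.66)]
block_hook [([0.484, 0.06, 0.022], 0.8), ([0.468, -0.077, 0.019], 0.75)]
jar [([0.351, 0.036, 0.052], 0.68), ([0.522, 0.175, 0.058], 0.52), ([0.486, 0.07, 0.077], 0.46)]
jar_holder [([0.338, -0.12, 0.01], 0.9), ([0.465, -0.079, 0.017], 0.81)]
holder_floor [([0.339, -0.116, 0.011], 0.93), ([0.462, -0.075, 0.019], 0.6)]
light_pad [([0.541, 0.304, 0.008], 0.76), ([0.483, 0.06, 0.026], 0.54)]
{'time_s': 1.1, 'joints': array([ 1.0697,  0.0522,  1.4007, -0.    ,  1.6886, -0.0703]), 'qd': array([ 0.0002,  0.0004,  0.0005,  0.0009,  0.0013, -0.0008]), 'tau': array([ -0.0005, -38.1529, -36.0324,  -0.0002,   0.    ,   0.    ]), 'ee_pos': array([0.2192, 0.477 , 0.2313]), 'eef_rot': array([[-0.9086,  0.4176,  0.0001],
       [ 0.4176,  0.9086,  0.0001],
       [-0.    ,  0.0001, -1.    ]]), 'wrist_force': array([ 0.2994,  0.1866, -0.4608]), 'moment': array([0.0336, 0.0136, 0.048 ]), 'grasp_force': 0.0, 'gripper_width': 0.08542983788051349}
```

View pics/scene0.png

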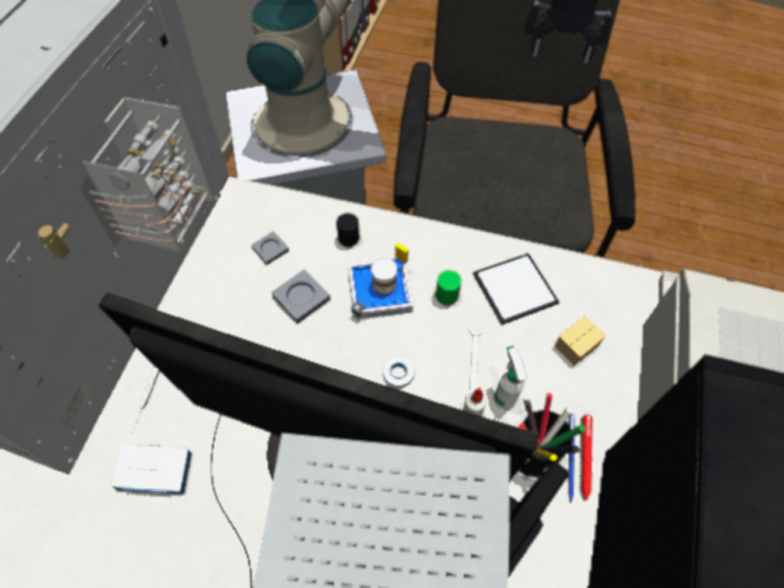

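View pics/top0.png

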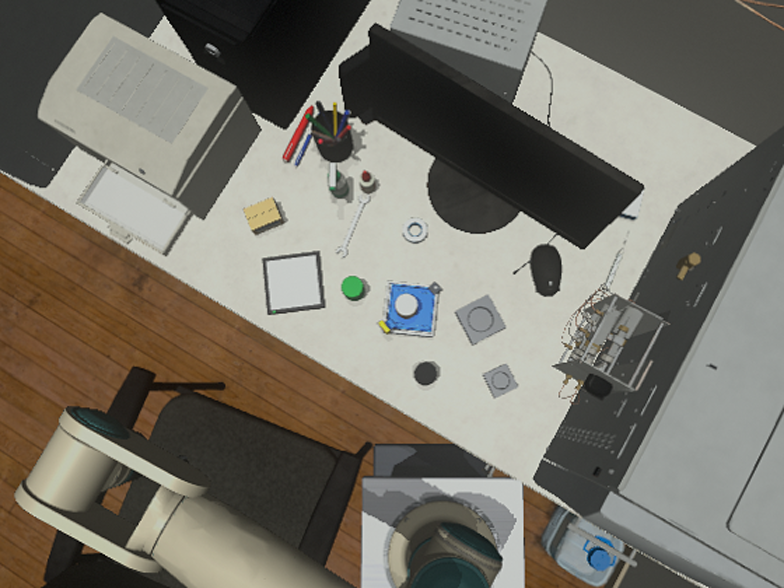

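Scene (shown at 1.4x): the brown jar with the white lid is at (384,275) on the blue tray. The ear is at (402,252), the hook at (358,310), the large holder at (301,295), the small one at (270,247) and the pad at (515,287).
Top: jar (406,305), ear (385,327), hook (435,288), large holder (480,320), small holder (500,380), pad (294,282).
- **Jar candidates:** black (347,229), green (448,287) and brown/white (384,275) in the scene view. The last fits, as it stands on the tray.
- **Holder candidates:** large (301,295) and small (270,247). The large one is meant.

I'll confirm these in an enlarged crop.

```bash
python3 - <<'E'
from h import *
a=np.load("scene0.npy")[165:235,170:303];b=np.load("top0.npy")[195:285,262:370]
A=cv2.resize(a[:,:,::-1],None,fx=6,fy=6,interpolation=cv2.INTER_CUBIC)[:, :800]
B=cv2.resize(b[:,:,::-1],None,fx=6,fy=6,interpolation=cv2.INTER_CUBIC)
# two files, each within 800x600
def grid(I,x0,y0):
    for x in range(0,I.shape[1],60): cv2.putText(I,str(x0+x//6),(x,10),0,.35,(0,0,255));cv2.line(I,(x,12),(x,16),(0,0,255))
    for y in range(0,I.shape[0],60): cv2.putText(I,str(y0+y//6),(0,y+4),0,.35,(0,0,255));cv2.line(I,(24,y),(28,y),(0,0,255))
    return I
cv2.imwrite("pics/ca.png",grid(A,170,165));cv2.imwrite("pics/cb.png",grid(B,262,195));print(A.shape,B.shape)
E
```

```text
(420, 798, 3) (540, 648, 3)
```

View pics/ca.png

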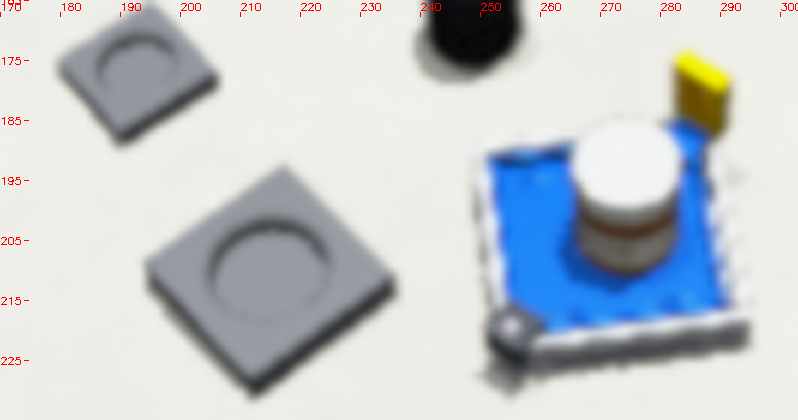

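View pics/cb.png

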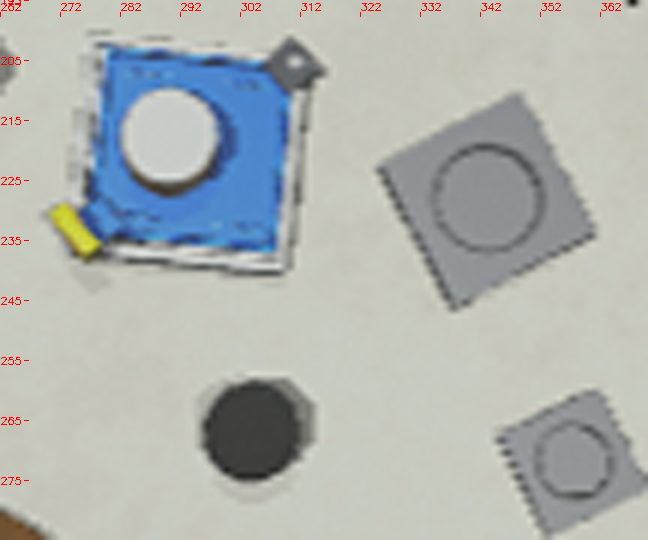

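Confirmed: the brown/white jar is on the tray and the large holder is at scene (215,211) / top (343,228). Next I'll triangulate.

```bash
python3 - <<'E'
from h import *
np.set_printoptions(precision=4,suppress=True)
S=lambda x,y:((x+.5)/6-.5+170,(y+.5)/6-.5+165)
T=lambda x,y:((x+.5)/6-.5+262,(y+.5)/6-.5+195)
for n,s,t in [("jarlid",(627,165),(169,136)),("holder corners",(269.8,276),(487,201)),("holder circ",(269,270),(489,198)),
 ("eartop",(704,70),(75,230)),("hooktop",(513,325),(295,62)),("blockR",(748,322),(284,271))]:
    p,e=tri(S(*s),T(*t));print(n,p,round(e,4))
for n,z,s,t in [("jar",.074,(627,165),(169,136)),("holder",.018,(269.8,276),(487,201)),("ear",.066,(704,70),(75,230)),("hook",.033,(513,325),(295,62))]:
    print(n,atz("scene",S(*s),z),atz("top",T(*t),z))
# pad: white quad from top and scene
for n in("scene","top"):
    im=np.load(n+"0.npy").astype(int);c=proj(n,[[.543,.303,.008]])[0];print("pad px",c)
    g=im.sum(2)
    x0,y0=(c-35).astype(int)
    m=(g[y0:y0+70,x0:x0+70]<240).astype(np.uint8)
    k,l,st,ce=cv2.connectedComponentsWithStats(m);i=1+np.argmax(st[1:,4])
    pts=np.argwhere(l==i)[:,::-1]+[x0,y0]
    r=cv2.minAreaRect(pts.astype(np.float32));print(st[i],r,atz(n,r[0],.008))
# yaw of tray from blue mask in top
im=np.load("top0.npy");
for n in ("top","scene"):
    im=np.load(n+"0.npy").astype(int)
    m=((im[...,2]-im[...,0]>70)).astype(np.uint8)
    c=proj(n,[[.48,.06,.02]])[0].astype(int);mm=np.zeros_like(m);mm[c[1]-30:c[1]+30,c[0]-30:c[0]+30]=m[c[1]-30:c[1]+30,c[0]-30:c[0]+30]
    pts=np.argwhere(mm)[:,::-1]
    W=np.array([atz(n,p,.022)[:2] for p in pts]).astype(np.float32)*1000
    print(n,cv2.minAreaRect(W))
E
```

```text
jarlid [0.4872 0.0719 0.0689] 0.0015
holder corners [ 0.4652 -0.0782  0.0084] 0.0016
holder circ [ 0.4659 -0.0783  0.0143] 0.0009
eartop [0.4448 0.1151 0.0629] 0.0007
hooktop [0.5278 0.0137 0.0327] 0.0009
blockR [ 0.4602  0.0728 -0.0951] 0.1194
jar [0.4904 0.0704 0.074 ] [0.4866 0.0726 0.074 ]
holder [ 0.4712 -0.0788  0.018 ] [ 0.4641 -0.0765  0.018 ]
ear [0.4469 0.1141 0.066 ] [0.4445 0.1152 0.066 ]
hook [0.5279 0.0132 0.033 ] [0.5278 0.0142 0.033 ]
pad px [367.3696 204.4813]
[  7  26  59  36 143] ((364.0000305175781, 217.50001525878906), (61.66441345214844, 27.511816024780273), 18.434947967529297) [0.5773 0.281  0.008 ]
pad px [210.5746 201.089 ]
[ 13  14  44  45 253] ((209.29209899902344, 201.92080688476562), (40.697021484375, 40.59751510620117), 84.2894058227539) [0.5406 0.3067 0.008 ]
top ((488.07305908203125, 64.1535415649414), (89.85362243652344, 91.39033508300781), 84.2785873413086)
scene ((484.74627685546875, 63.62156677246094), (93.38540649414062, 95.92155456542969), 84.47702026367188)
```

```bash
cat >> h.py <<'E'
np.set_printoptions(precision=4,suppress=True)
def go(*targets):
    s=read_state();R=s["eef_rot"];p=s["ee_pos"];print("t",s["time_s"],"p",p,"yaw",np.degrees(np.arctan2(R[1,0],R[0,0])),"w",s["gripper_width"],"F",s["grasp_force"],s["wrist_force"])
    for P,yaw in targets:
        d=R.T@(np.array(P)-p)*1000
        tw=(np.degrees(np.arctan2(R[1,0],R[0,0]))-yaw+180)%360-180
        print(P,"->",d.round(1),"twist",round(tw,1))
E
python3 - <<'E'
from h import *
go(((.488,.0717,.15),129.3),((.488,.0717,.030),129.3))
E
```

```text
t 1.1 p [0.2192 0.477  0.2313] yaw 155.31439430237359 w 0.08542983788051349 F 0.0 [ 0.2994  0.1866 -0.4608]
(0.488, 0.0717, 0.15) -> [-413.5 -256.1   81.3] twist 26.0
(0.488, 0.0717, 0.03) -> [-413.5 -256.1  201.3] twist 26.0
```

```bash
python3 -m crank '[{"dx":-50,"dy":-31,"dz":5,"twist":3,"fingers":1},{"dx":-100,"dy":-62,"dz":15,"twist":8,"fingers":1},{"dx":-150,"dy":-93,"dz":25,"twist":13,"fingers":1},{"dx":-200,"dy":-124,"dz":35,"twist":18,"fingers":1},{"dx":-250,"dy":-155,"dz":45,"twist":23,"fingers":1},{"dx":-300,"dy":-186,"dz":55,"twist":26,"fingers":1},{"dx":-350,"dy":-217,"dz":65,"twist":26,"fingers":1},{"dx":-400,"dy":-248,"dz":81,"twist":26,"fingers":1},{"dx":-413.5,"dy":-256,"dz":81,"twist":26,"fingers":1},{"dx":-413.5,"dy":-256,"dz":81,"twist":26,"fingers":1}]'; python3 - <<'E'
from h import *
go(((.488,.0717,.030),129.3))
E
```

```text
time_s: 2.35
ee_pos: [0.4883, 0.0714, 0.1504]
eef_rot: [[-0.632, 0.775, -0.0], [0.775, 0.632, 0.0], [0.0, 0.0, -1.0]]
wrist_force: [-0.3, 0.7, 0.3]
gripper_width: 0.0853
grasp_force: 0.0
t 2.35 p [0.4883 0.0714 0.1504] yaw 129.22795033115756 w 0.08528253099448889 F 0.0 [-0.2886  0.6891  0.3181]
(0.488, 0.0717, 0.03) -> [  0.3  -0.1 120.4] twist -0.1
```

```bash
python3 -m crank '[{"dz":40,"fingers":1},{"dz":80,"fingers":1},{"dz":105,"fingers":1},{"dz":120,"fingers":1},{"dz":120,"fingers":0.6},{"dz":120,"fingers":0.3},{"dz":120,"fingers":0.3},{"dz":120,"fingers":0.3},{"dz":120,"fingers":0.3},{"dz":120,"fingers":0.3}]'
```

```text
invalid input at $[0]: expected keys dx, dy, dz, twist, fingers
```

```bash
python3 -m crank '[{"dx":0,"dy":0,"dz":40,"twist":0,"fingers":1},{"dx":0,"dy":0,"dz":80,"twist":0,"fingers":1},{"dx":0,"dy":0,"dz":105,"twist":0,"fingers":1},{"dx":0,"dy":0,"dz":120,"twist":0,"fingers":1},{"dx":0,"dy":0,"dz":120,"twist":0,"fingers":0.6},{"dx":0,"dy":0,"dz":120,"twist":0,"fingers":0.3},{"dx":0,"dy":0,"dz":120,"twist":0,"fingers":0.3},{"dx":0,"dy":0,"dz":120,"twist":0,"fingers":0.3},{"dx":0,"dy":0,"dz":120,"twist":0,"fingers":0.3}]'
```

```text
time_s: 3.48
ee_pos: [0.4893, 0.072, 0.0322]
eef_rot: [[-0.634, 0.774, 0.003], [0.774, 0.634, 0.001], [-0.002, 0.003, -1.0]]
wrist_force: [-1.4, 0.1, 6.5]
gripper_width: 0.041
grasp_force: 61.1
```

```bash
python3 -m crank '[{"dx":0,"dy":0,"dz":-10,"twist":0,"fingers":0.3},{"dx":0,"dy":0,"dz":-40,"twist":0,"fingers":0.3},{"dx":0,"dy":0,"dz":-80,"twist":0,"fingers":0.3},{"dx":0,"dy":0,"dz":-100,"twist":0,"fingers":0.3},{"dx":0,"dy":0,"dz":-100,"twist":0,"fingers":0.3}]'; python3 - <<'E'
from h import *
for n in("scene","top"):
    im=grab_frame(n);np.save(n+"1.npy",im)
    print(n,[(np.round(b["point"],3).tolist(),round(b["score"],2)) for b in boxes_of("jar",n)])
go(((.466,-.078,.13),129.3))
c=proj("scene",[[.488,.072,.09]])[0].astype(int);d=proj("top",[[.488,.072,.09]])[0].astype(int);print(c,d)
f=lambda im,c:cv2.resize(im[c[1]-35:c[1]+35,c[0]-33:c[0]+33],None,fx=6,fy=6,interpolation=cv2.INTER_CUBIC)
save(np.hstack([f(np.load("scene1.npy"),c),f(np.load("top1.npy"),d)]),"lift.png")
E
```

```text
time_s: 4.1
ee_pos: [0.489, 0.0718, 0.1325]
eef_rot: [[-0.634, 0.774, 0.004], [0.774, 0.634, 0.0], [-0.002, 0.003, -1.0]]
wrist_force: [-0.2, 0.2, -1.6]
gripper_width: 0.0413
grasp_force: 60.8
scene [([0.373, 0.03, 0.045], 0.65), ([0.503, 0.065, 0.167], 0.57), ([0.535, 0.175, 0.054], 0.54)]
top [([0.46, 0.071, 0.021], 0.64), ([0.52, 0.179, 0.058], 0.52)]
t 4.3 p [0.4873 0.0717 0.1289] yaw 129.31279652922547 w 0.041702203831004585 F 60.78374827746302 [ 0.3951 -0.2026 -0.6627]
(0.466, -0.078, 0.13) -> [-102.3 -111.3   -1. ] twist 0.0
[274 187] [289 215]
```

View pics/lift.png

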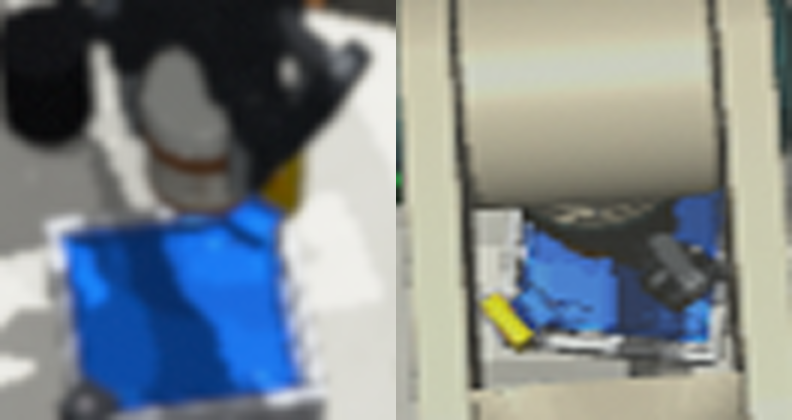

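The jar is held upright above the tray, with its body between the pads (left half of the view, at about (185,130)), and the block is unmoved. Now I'll refine the holder centre.

```bash
python3 - <<'E'
from h import *
from scipy.optimize import minimize
# model: top square face 76mm @z=.018, yaw a; maximise contrast of face(grey) vs outside using both images
for n in("top","scene"):
    im=np.load(n+"0.npy").astype(np.float32)
    g=cv2.GaussianBlur(im.mean(2),(0,0),.6)
    c=proj(n,[[.466,-.078,.018]])[0]
    print(n,c,g[int(c[1]),int(c[0])], g[int(c[1])-13:int(c[1])+16:2,int(c[0])].round())
    def samp(P):
        q=proj(n,P).astype(np.float32);return cv2.remap(g,q[:,0].reshape(1,-1),q[:,1].reshape(1,-1),cv2.INTER_LINEAR)[0]
    L=np.linspace(-.034,.034,25)
    def cost(p):
        x,y,a=p;ca,sa=np.cos(a),np.sin(a);tot=0
        P=[]
        for s,k in((.0355,1),(.0405,-1)):
            for e in((s,None),(-s,None),(None,s),(None,-s)):
                for l in L:
                    u,v=[l if t is None else t for t in e]
                    P.append([x+ca*u-sa*v,y+sa*u+ca*v,.018])
        v=samp(np.array(P)).reshape(2,4,25)
        w=v[1]-v[0]  # outside brighter
        if n=="scene": w=np.abs(w)
        return -w.mean()
    b=min((minimize(cost,[.466+i,-.078+j,a],method="Nelder-Mead",options=dict(xatol=1e-5,fatol=1e-4)) for i in(-.003,.003) for j in(-.003,.003) for a in(.35,.45,.55)),key=lambda r:r.fun)
    print(n,b.x,b.fun)
E
```

```text
top [343.2831 227.4245] 144.91154 [143. 143. 129. 123. 144. 144. 145. 145. 145. 145. 146. 127. 144. 147.
 149.]
top [ 0.4635 -0.0752  0.4775] -37.49580001831055
scene [214.5307 208.8016] 156.37782 [166. 155. 151. 109. 101. 151. 156. 157. 157. 157. 157. 155. 154. 157.
 156.]Traceback (most recent call last):
  File "<stdin>", line 24, in <module>
  File "<stdin>", line 24, in <genexpr>
    res = _minimize_neldermead(fun, x0, args, callback, bounds=bounds,
                               **options)
    fxcc = func(xcc)
    fx = function(np.copy(x), *(wrapper_args + args))
  File "<stdin>", line 20, in cost
  File "<stdin>", line 10, in samp
  File "h.py", line 17, in proj
    K,D,r,t=cal(n);return cv2.projectPoints(np.array(P,float).reshape(-1,1,3),r,t,K,D)[0].reshape(-1,2)
            ~~~^^^
  File "h.py", line 4, in cal
    c=get_calibration(n);K=np.array(c["camera_matrix"],float);D=np.array(c["distortion"],float)
ValueError: time passes only in moves, steps and waits
```

```bash
python3 -m crank '[{"dx":-40,"dy":-44,"dz":0,"twist":0,"fingers":0.3},{"dx":-80,"dy":-88,"dz":10,"twist":0,"fingers":0.3},{"dx":-101.6,"dy":-111.3,"dz":30,"twist":0,"fingers":0.3},{"dx":-101.6,"dy":-111.3,"dz":65,"twist":0,"fingers":0.3},{"dx":-101.6,"dy":-111.3,"dz":88,"twist":0,"fingers":0.3},{"dx":-101.6,"dy":-111.3,"dz":96,"twist":0,"fingers":0.3},{"dx":-101.6,"dy":-111.3,"dz":99,"twist":0,"fingers":0.3},{"dx":-101.6,"dy":-111.3,"dz":102,"twist":0,"fingers":0.3},{"dx":-101.6,"dy":-111.3,"dz":104,"twist":0,"fingers":0.3},{"dx":-101.6,"dy":-111.3,"dz":104,"twist":0,"fingers":0.3}]'; python3 - <<'E'
from h import *
go()
im=grab_frame("scene")
c=proj("scene",[[.466,-.078,.03]])[0].astype(int)
save(im[c[1]-35:c[1]+35,c[0]-45:c[0]+45],"place.png",7)
E
```

```text
time_s: 5.55
ee_pos: [0.4665, -0.0773, 0.0265]
eef_rot: [[-0.634, 0.774, 0.0], [0.774, 0.634, -0.0], [-0.0, 0.0, -1.0]]
wrist_force: [-0.6, 0.2, -0.2]
gripper_width: 0.0411
grasp_force: 60.9
t 5.55 p [ 0.4665 -0.0773  0.0265] yaw 129.322916871605 w 0.04111917863906391 F 60.87583062238991 [-0.6413  0.21   -0.1954]
```

View pics/place.png

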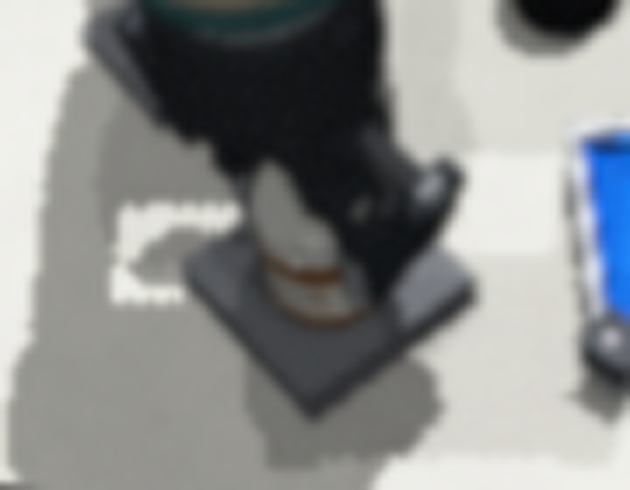

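The jar is over the middle of the holder with no contact force yet. Continuing down.

```bash
python3 -m crank '[{"dx":0,"dy":0,"dz":3,"twist":0,"fingers":0.3},{"dx":0,"dy":0,"dz":6,"twist":0,"fingers":0.3},{"dx":0,"dy":0,"dz":7,"twist":0,"fingers":0.3},{"dx":0,"dy":0,"dz":7,"twist":0,"fingers":0.3}]'
```

```text
time_s: 6.1
ee_pos: [0.4668, -0.0775, 0.0211]
eef_rot: [[-0.634, 0.774, 0.001], [0.774, 0.634, -0.0], [-0.001, 0.001, -1.0]]
wrist_force: [-7.6, 2.2, 15.3]
gripper_width: 0.0408
grasp_force: 62.7
```

```bash
python3 -m crank '[{"dx":0.6,"dy":-0.8,"dz":-1,"twist":0,"fingers":0.5},{"dx":0.6,"dy":-0.8,"dz":-1,"twist":0,"fingers":0.8},{"dx":0.6,"dy":-0.8,"dz":-1,"twist":0,"fingers":1},{"dx":0.6,"dy":-0.8,"dz":-1,"twist":0,"fingers":1},{"dx":0.6,"dy":-0.8,"dz":-10,"twist":0,"fingers":1},{"dx":0.6,"dy":-0.8,"dz":-50,"twist":0,"fingers":1},{"dx":0.6,"dy":-0.8,"dz":-105,"twist":0,"fingers":1},{"dx":0.6,"dy":-0.8,"dz":-120,"twist":0,"fingers":1}]'; python3 - <<'E'
from h import *
go(((.4446,.1155,.12),129.3))
E
```

```text
time_s: 7.1
ee_pos: [0.4671, -0.0778, 0.1439]
eef_rot: [[-0.634, 0.774, 0.007], [0.774, 0.634, -0.002], [-0.006, 0.004, -1.0]]
wrist_force: [0.7, 0.0, 0.4]
gripper_width: 0.0853
grasp_force: 0.0
t 7.1 p [ 0.4671 -0.0778  0.1439] yaw 129.31934280133314 w 0.08529584189186538 F 0.0 [0.6712 0.0098 0.3545]
(0.4446, 0.1155, 0.12) -> [163.9 105.   23.4] twist 0.0
```

```bash
python3 -m crank '[{"dx":45,"dy":29,"dz":0,"twist":0,"fingers":1},{"dx":90,"dy":58,"dz":0,"twist":0,"fingers":0.8},{"dx":135,"dy":87,"dz":0,"twist":0,"fingers":0.7},{"dx":164,"dy":105,"dz":0,"twist":0,"fingers":0.7},{"dx":164,"dy":105,"dz":0,"twist":0,"fingers":0.7}]'; python3 - <<'E'
from h import *
go(((.4446,.1155,.036),129.3))
a=grab_frame("scene");b=grab_frame("top");np.save("scene2.npy",a);np.save("top2.npy",b)
f=lambda im,c:cv2.resize(im[c[1]-40:c[1]+40,c[0]-33:c[0]+33],None,fx=6,fy=6,interpolation=cv2.INTER_CUBIC)
save(np.hstack([f(a,(225,205)),f(b,proj("top",[[.466,-.078,.04]])[0].astype(int))]),"after.png")
E
```

```text
time_s: 7.72
ee_pos: [0.442, 0.1177, 0.139]
eef_rot: [[-0.636, 0.771, -0.001], [0.771, 0.636, 0.0], [0.001, -0.001, -1.0]]
wrist_force: [-0.8, -0.6, -0.9]
gripper_width: 0.0599
grasp_force: 0.0
t 7.725 p [0.442  0.1177 0.139 ] yaw 129.5228846066321 w 0.05992130806253254 F 0.0 [-0.7558 -0.5811 -0.8962]
(0.4446, 0.1155, 0.036) -> [ -3.5   0.7 103. ] twist 0.2
```

View pics/after.png

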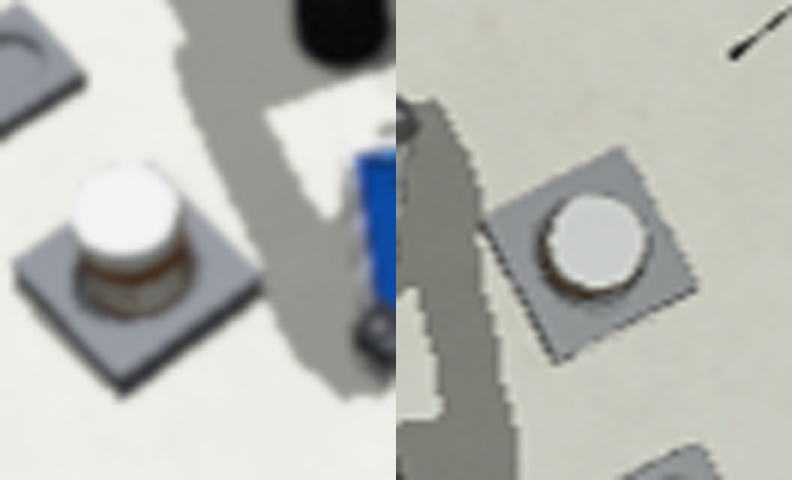

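The jar stands upright in the middle of the holder pocket, with its lid at scene (213,200). Next I check its lid height, then descend over the ear.

```bash
python3 - <<'E'
from h import *
d=proj("top",[[.466,-.078,.04]])[0].astype(int)
q=(d[0]-33+(597-396)/6-.4,d[1]-40+242/6-.4)
print(tri((212.8,200.1),q))
E
python3 -m crank '[{"dx":-3.5,"dy":0.7,"dz":0,"twist":0,"fingers":0.7},{"dx":-3.5,"dy":0.7,"dz":40,"twist":0,"fingers":0.7},{"dx":-3.5,"dy":0.7,"dz":80,"twist":0,"fingers":0.7},{"dx":-3.5,"dy":0.7,"dz":95,"twist":0,"fingers":0.7},{"dx":-3.5,"dy":0.7,"dz":103,"twist":0,"fingers":0.7},{"dx":-3.5,"dy":0.7,"dz":103,"twist":0,"fingers":0.7}]'; python3 - <<'E'
from h import *
go(((.4446,.1155,.036),129.3))
E
```

```text
(array([ 0.4653, -0.0768,  0.0568]), np.float64(0.0008170270662794505))
time_s: 8.57
ee_pos: [0.446, 0.1136, 0.037]
eef_rot: [[-0.633, 0.774, 0.001], [0.774, 0.633, 0.0], [-0.0, 0.001, -1.0]]
wrist_force: [0.1, -0.2, 0.4]
gripper_width: 0.0597
grasp_force: 0.0
t 8.575 p [0.446  0.1136 0.037 ] yaw 129.29650400567488 w 0.05968085320272555 F 0.0 [ 0.1064 -0.2409  0.3914]
(0.4446, 0.1155, 0.036) -> [2.3 0.1 1. ] twist -0.0
```

```bash
python3 -m crank '[{"dx":2,"dy":0,"dz":0,"twist":0,"fingers":0.5},{"dx":2,"dy":0,"dz":0,"twist":0,"fingers":0.35},{"dx":2,"dy":0,"dz":0,"twist":0,"fingers":0.29},{"dx":2,"dy":0,"dz":0,"twist":0,"fingers":0.29},{"dx":2,"dy":0,"dz":0,"twist":0,"fingers":0.29}]'
```

```text
time_s: 9.2
ee_pos: [0.4445, 0.1155, 0.0372]
eef_rot: [[-0.634, 0.774, 0.001], [0.774, 0.634, 0.0], [-0.0, 0.001, -1.0]]
wrist_force: [-2.7, 0.5, 6.9]
gripper_width: 0.0252
grasp_force: 31.0
```

```bash
python3 -m crank '[{"dx":2,"dy":0,"dz":0,"twist":0,"fingers":0.296},{"dx":2,"dy":0,"dz":0,"twist":0,"fingers":0.296},{"dx":2,"dy":0,"dz":0,"twist":0,"fingers":0.296}]'
```

```text
time_s: 9.57
ee_pos: [0.4439, 0.1164, 0.0371]
eef_rot: [[-0.634, 0.774, 0.003], [0.774, 0.634, -0.001], [-0.002, 0.002, -1.0]]
wrist_force: [2.9, -4.6, 3.2]
gripper_width: 0.0252
grasp_force: 30.8
```

```bash
python3 -m crank '[{"dx":-2,"dy":0,"dz":0,"twist":0,"fingers":0.302},{"dx":-2,"dy":0,"dz":0,"twist":0,"fingers":0.302},{"dx":-2,"dy":0,"dz":0,"twist":0,"fingers":0.302}]'
```

```text
time_s: 9.95
ee_pos: [0.4442, 0.1161, 0.037]
eef_rot: [[-0.634, 0.774, 0.0], [0.774, 0.634, 0.002], [0.001, 0.001, -1.0]]
wrist_force: [-3.6, 2.4, 7.6]
gripper_width: 0.0254
grasp_force: 9.8
```

```bash
python3 -m crank '[{"dx":-1,"dy":0,"dz":-3,"twist":0,"fingers":0.302},{"dx":-2,"dy":0,"dz":-6,"twist":0,"fingers":0.302},{"dx":-3,"dy":0,"dz":-9,"twist":0,"fingers":0.302},{"dx":-4,"dy":0,"dz":-13,"twist":0,"fingers":0.302},{"dx":-4,"dy":0,"dz":-13,"twist":0,"fingers":0.302}]'; python3 - <<'E'
from h import *
go()
a=grab_frame("scene");b=grab_frame("top")
f=lambda im,c:cv2.resize(im[c[1]-40:c[1]+40,c[0]-33:c[0]+33],None,fx=6,fy=6,interpolation=cv2.INTER_CUBIC)
save(np.hstack([f(a,(272,200)),f(b,proj("top",[[.48,.066,.04]])[0].astype(int))]),"peel.png")
E
```

```text
time_s: 10.58
ee_pos: [0.4468, 0.1121, 0.0497]
eef_rot: [[-0.633, 0.774, 0.0], [0.774, 0.633, -0.0], [-0.0, 0.0, -1.0]]
wrist_force: [-2.8, 0.5, 1.1]
gripper_width: 0.0255
grasp_force: 8.8
t 10.575 p [0.4468 0.1121 0.0497] yaw 129.3049254683017 w 0.02552924010693451 F 8.847016096115112 [-2.7517  0.5238  1.1308]
```

View pics/peel.png

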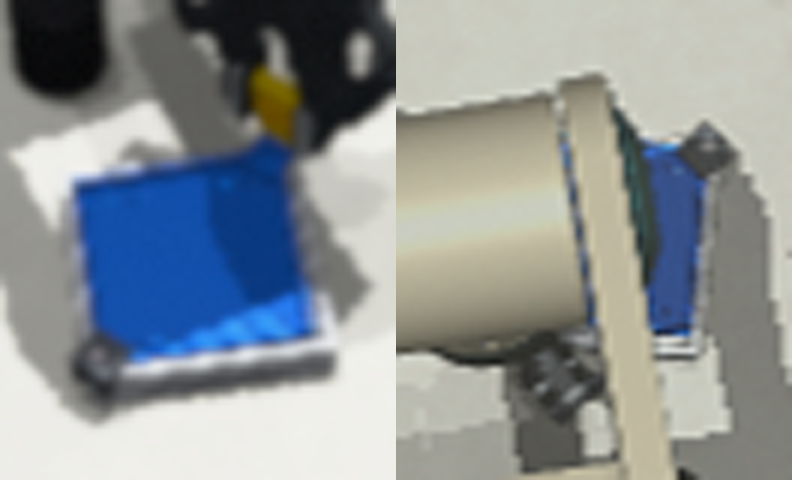

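The ear corner is rising (scene crop, ear at (275,100)), the hook corner is down and the block is in place. The pivoting grip works, so I'll raise it further and then tighten.

```bash
python3 -m crank '[{"dx":-2,"dy":0,"dz":-4,"twist":0,"fingers":0.302},{"dx":-4,"dy":0,"dz":-8,"twist":0,"fingers":0.302},{"dx":-5.5,"dy":0,"dz":-11,"twist":0,"fingers":0.302},{"dx":-7,"dy":0,"dz":-14,"twist":0,"fingers":0.302},{"dx":-7,"dy":0,"dz":-14,"twist":0,"fingers":0.302},{"dx":-7,"dy":0,"dz":-14,"twist":0,"fingers":0.26},{"dx":-7,"dy":0,"dz":-14,"twist":0,"fingers":0.26}]'; python3 - <<'E'
from h import *
go()
a=grab_frame("scene");b=grab_frame("top")
f=lambda im,c:cv2.resize(im[c[1]-40:c[1]+40,c[0]-33:c[0]+33],None,fx=6,fy=6,interpolation=cv2.INTER_CUBIC)
save(np.hstack([f(a,(272,200)),f(b,proj("top",[[.48,.066,.04]])[0].astype(int))]),"peel2.png")
E
```

```text
time_s: 11.55
ee_pos: [0.4513, 0.1068, 0.0634]
eef_rot: [[-0.634, 0.774, 0.001], [0.774, 0.634, 0.0], [-0.0, 0.0, -1.0]]
wrist_force: [-2.1, 2.4, 2.1]
gripper_width: 0.0249
grasp_force: 58.7
t 11.55 p [0.4513 0.1068 0.0634] yaw 129.32306682573977 w 0.024934549217939812 F 58.6827689409256 [-2.1179  2.3972  2.0577]
```

View pics/peel2.png

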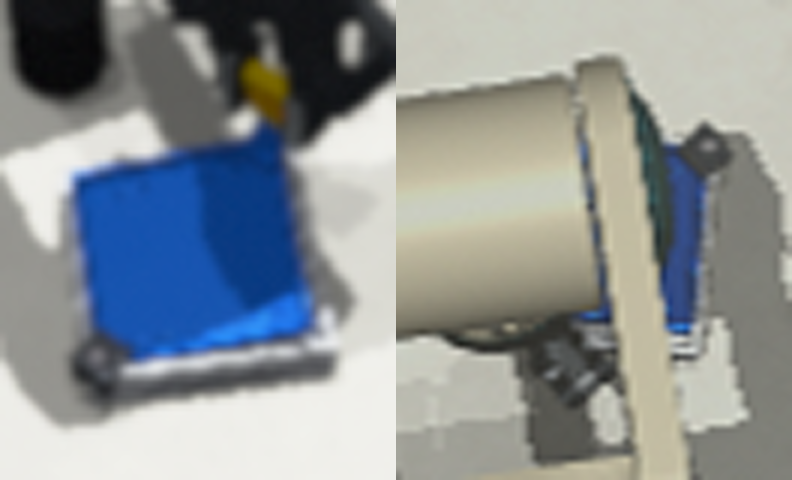

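```bash
python3 - <<'E'
from h import *
u=np.array([-.633,.774,0]);z=np.array([0,0,1.]);c=np.array([.4876,.0628,0])
F=c-.060*u+.016*z
for th in (0,.1,.15,.2,.25):
    for nm,a,h in (("eartop",.068,.050),("rimcorner",.063,.010),):
        dx,dz=(a+.060),h
        P=F+u*(dx*np.cos(th)-dz*np.sin(th))+z*(dx*np.sin(th)+dz*np.cos(th))
        q=proj("scene",[P])[0];print(th,nm,((q-[272-33,200-40])*6).round())
E
```

```text
0 eartop [289.  92.]
0 rimcorner [281. 155.]
0.1 eartop [282.  83.]
0.1 rimcorner [279. 141.]
0.15 eartop [277.  80.]
0.15 rimcorner [277. 135.]
0.2 eartop [272.  77.]
0.2 rimcorner [275. 129.]
0.25 eartop [267.  75.]
0.25 rimcorner [273. 124.]
```

The tilt is about 0.2 rad, which matches the prediction (ear top at (267,77), rim corner at (273,128)), and the block is unmoved. Now I draw the tray out towards the ear.

```bash
python3 -m crank '[{"dx":3,"dy":0,"dz":0,"twist":0,"fingers":0.26},{"dx":7,"dy":0,"dz":0,"twist":0,"fingers":0.26},{"dx":12,"dy":0,"dz":-1,"twist":0,"fingers":0.26},{"dx":17,"dy":0,"dz":-1,"twist":0,"fingers":0.26},{"dx":22,"dy":0,"dz":-1.5,"twist":0,"fingers":0.26},{"dx":25,"dy":0,"dz":-2,"twist":0,"fingers":0.26},{"dx":25,"dy":0,"dz":-2,"twist":0,"fingers":0.26}]'; python3 - <<'E'
from h import *
go()
a=grab_frame("scene");b=grab_frame("top")
f=lambda im,c:cv2.resize(im[c[1]-40:c[1]+40,c[0]-33:c[0]+33],None,fx=6,fy=6,interpolation=cv2.INTER_CUBIC)
save(np.hstack([f(a,(272,200)),f(b,proj("top",[[.48,.066,.04]])[0].astype(int))]),"draw.png")
E
```

```text
time_s: 12.52
ee_pos: [0.4352, 0.1263, 0.0654]
eef_rot: [[-0.634, 0.773, 0.0], [0.773, 0.634, 0.0], [-0.0, 0.0, -1.0]]
wrist_force: [0.5, 0.3, -0.8]
gripper_width: 0.0248
grasp_force: 58.9
t 12.525 p [0.4352 0.1263 0.0654] yaw 129.33686877091853 w 0.02479598613698558 F 58.857693672180176 [ 0.4921  0.3201 -0.7757]
```

View pics/draw.png

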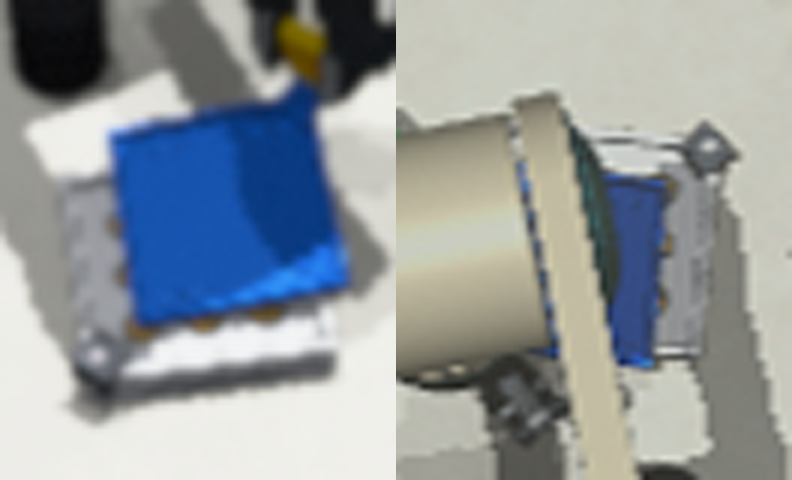

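The tray is drawn clear of the hook and the block is where it was, with its -x corner at crop (97,355) as before. Next I lift and look for a free patch of table where the tray can be laid flat to level it in the grip.

```bash
python3 -m crank '[{"dx":0,"dy":0,"dz":-15,"twist":0,"fingers":0.26},{"dx":0,"dy":0,"dz":-45,"twist":0,"fingers":0.26},{"dx":0,"dy":0,"dz":-75,"twist":0,"fingers":0.26},{"dx":0,"dy":0,"dz":-90,"twist":0,"fingers":0.26},{"dx":0,"dy":0,"dz":-90,"twist":0,"fingers":0.26}]'; python3 - <<'E'
from h import *
go()
im=np.load("top0.npy").astype(int)
# table: near-white low saturation pixels; map free cells of worktop in world
xs=np.arange(.28,.66,.02);ys=np.arange(.50,-.02,-.02)
for x in xs[::-1]:
    q=proj("top",[[x,y,0] for y in ys]).round().astype(int)
    print(f"{x:.2f}","".join("." if (min(im[b,a])>150 and np.ptp(im[b,a])<40) else "#" for a,b in q))
print("ys",ys[0],ys[-1])
E
```

```text
time_s: 13.25
ee_pos: [0.4358, 0.1262, 0.1564]
eef_rot: [[-0.634, 0.774, 0.002], [0.774, 0.634, 0.001], [-0.001, 0.002, -1.0]]
wrist_force: [-1.1, 0.3, -1.2]
gripper_width: 0.0249
grasp_force: 58.9
t 13.25 p [0.4358 0.1262 0.1564] yaw 129.31208153196465 w 0.024928559596178162 F 58.90352547168732 [-1.1343  0.326  -1.2301]
0.64 ..........................
0.62 ..........................
0.60 .........####.............
0.58 ............#.............
0.56 ..........................
0.54 ...............###..##..#.
0.52 #......#.......###..#####.
0.50 ##.....#.....#......#..##.
0.48 ####...###..........#..##.
0.46 ######.............######.
0.44 ########...........##.....
0.42 #########.................
0.40 ###########...............
0.38 #############...........#.
0.36 ###############........##.
0.34 ################.......##.
0.32 ##################........
0.30 ####################......
0.28 ######################....
ys 0.5 -4.440892098500626e-16
```

```bash
python3 - <<'E'
from h import *
go(((.3953,.2349,.12),129.3),((.3953,.2349,.055),129.3))
E
```

```text
t 13.25 p [0.4358 0.1262 0.1564] yaw 129.31208153196465 w 0.024928559596178162 F 58.90352547168732 [-1.1343  0.326  -1.2301]
(0.3953, 0.2349, 0.12) -> [109.8  37.4  36.4] twist 0.0
(0.3953, 0.2349, 0.055) -> [109.9  37.3 101.4] twist 0.0
```

```bash
python3 -m crank '[{"dx":37,"dy":12,"dz":0,"twist":0,"fingers":0.26},{"dx":74,"dy":25,"dz":0,"twist":0,"fingers":0.26},{"dx":110,"dy":37,"dz":0,"twist":0,"fingers":0.26},{"dx":110,"dy":37,"dz":35,"twist":0,"fingers":0.26},{"dx":110,"dy":37,"dz":70,"twist":0,"fingers":0.26},{"dx":110,"dy":37,"dz":95,"twist":0,"fingers":0.26},{"dx":110,"dy":37,"dz":101,"twist":0,"fingers":0.26},{"dx":110,"dy":37,"dz":101,"twist":0,"fingers":0.26}]'; python3 -m crank '[{"dx":0,"dy":0,"dz":3,"twist":0,"fingers":0.26},{"dx":0,"dy":0,"dz":6,"twist":0,"fingers":0.26},{"dx":0,"dy":0,"dz":9,"twist":0,"fingers":0.26},{"dx":0,"dy":0,"dz":9,"twist":0,"fingers":0.26}]'
```

```text
time_s: 14.25
ee_pos: [0.394, 0.2346, 0.0541]
eef_rot: [[-0.634, 0.774, -0.001], [0.774, 0.634, -0.0], [0.0, -0.001, -1.0]]
wrist_force: [0.2, 0.5, -0.3]
gripper_width: 0.0249
grasp_force: 58.9
time_s: 14.75
ee_pos: [0.3947, 0.2349, 0.0459]
eef_rot: [[-0.634, 0.774, 0.001], [0.774, 0.634, 0.0], [-0.001, 0.001, -1.0]]
wrist_force: [-1.5, -0.3, 3.8]
gripper_width: 0.0248
grasp_force: 59.5
```

```bash
python3 -m crank '[{"dx":0,"dy":0,"dz":0,"twist":0,"fingers":0.302},{"dx":0,"dy":0,"dz":0,"twist":0,"fingers":0.302},{"dx":2,"dy":0,"dz":4,"twist":0,"fingers":0.302},{"dx":4,"dy":0,"dz":9,"twist":0,"fingers":0.302},{"dx":6,"dy":0,"dz":14,"twist":0,"fingers":0.302},{"dx":8,"dy":0,"dz":19,"twist":0,"fingers":0.302},{"dx":10,"dy":0,"dz":23,"twist":0,"fingers":0.302},{"dx":10,"dy":0,"dz":24.5,"twist":0,"fingers":0.302},{"dx":10,"dy":0,"dz":24.5,"twist":0,"fingers":0.302}]'
```

```text
time_s: 15.88
ee_pos: [0.3878, 0.2427, 0.0212]
eef_rot: [[-0.634, 0.774, -0.0], [0.774, 0.634, 0.001], [0.001, 0.0, -1.0]]
wrist_force: [-2.6, -0.4, 4.6]
gripper_width: 0.0256
grasp_force: 9.3
```

```bash
python3 -m crank '[{"dx":0,"dy":0,"dz":0,"twist":0,"fingers":0.45},{"dx":0,"dy":0,"dz":0,"twist":0,"fingers":0.45},{"dx":0,"dy":0,"dz":0,"twist":0,"fingers":0.45},{"dx":0,"dy":0,"dz":0,"twist":0,"fingers":0.25},{"dx":0,"dy":0,"dz":0,"twist":0,"fingers":0.25},{"dx":0,"dy":0,"dz":0,"twist":0,"fingers":0.2},{"dx":0,"dy":0,"dz":0,"twist":0,"fingers":0.2},{"dx":0,"dy":0,"dz":0,"twist":0,"fingers":0.2}]'; python3 -m crank '[{"dx":0,"dy":0,"dz":-5,"twist":0,"fingers":0.2},{"dx":0,"dy":0,"dz":-20,"twist":0,"fingers":0.2},{"dx":0,"dy":0,"dz":-60,"twist":0,"fingers":0.2},{"dx":0,"dy":0,"dz":-110,"twist":0,"fingers":0.2},{"dx":0,"dy":0,"dz":-150,"twist":0,"fingers":0.2},{"dx":0,"dy":0,"dz":-150,"twist":0,"fingers":0.2},{"dx":0,"dy":0,"dz":-150,"twist":0,"fingers":0.2}]'; python3 - <<'E'
from h import *
# tray height 0.15 => TCP z ~ .15+.021 ; centre over pad: tcp = pad + .068u
u=np.array([-.633,.774])
im=grab_frame("top");im2=grab_frame("scene");np.save("top3.npy",im);np.save("scene3.npy",im2)
print([ (b["point"],b["score"]) for b in boxes_of("tray","scene")][:2],[ (b["point"],b["score"]) for b in boxes_of("light_pad","scene")][:2])
pad=np.array([.5425,.305]);t=pad+.068*u
go((( t[0],t[1],.171),129.3))
E
```

```text
time_s: 16.88
ee_pos: [0.3879, 0.2425, 0.0209]
eef_rot: [[-0.634, 0.774, 0.0], [0.774, 0.634, 0.0], [0.0, 0.0, -1.0]]
wrist_force: [0.2, -0.0, 2.6]
gripper_width: 0.025
grasp_force: 58.8
time_s: 17.75
ee_pos: [0.3875, 0.2422, 0.1705]
eef_rot: [[-0.634, 0.774, -0.001], [0.774, 0.634, -0.0], [0.0, -0.001, -1.0]]
wrist_force: [-0.4, 0.1, -2.1]
gripper_width: 0.025
grasp_force: 59.0
[([0.4194, 0.1964, 0.1465], 0.58)] [([0.5456, 0.3053, 0.0125], 0.72)]
t 17.95 p [0.3873 0.2421 0.1696] yaw 129.3162611827805 w 0.024848147816500885 F 59.004496335983276 [-0.4087  0.3063 -0.809 ]
(np.float64(0.49945599999999996), np.float64(0.357632), 0.171) -> [ 18.3 160.   -1.8] twist 0.0
```

```bash
python3 -m crank '[{"dx":3,"dy":25,"dz":0,"twist":0,"fingers":0.2},{"dx":7,"dy":60,"dz":0,"twist":0,"fingers":0.2},{"dx":11,"dy":95,"dz":0,"twist":0,"fingers":0.2},{"dx":15,"dy":130,"dz":0,"twist":0,"fingers":0.2},{"dx":18,"dy":153,"dz":-1,"twist":0,"fingers":0.2},{"dx":18,"dy":160,"dz":-1,"twist":0,"fingers":0.2},{"dx":18,"dy":160,"dz":-1,"twist":0,"fingers":0.2},{"dx":18,"dy":160,"dz":-1,"twist":0,"fingers":0.2}]'; python3 - <<'E'
from h import *
from scipy.optimize import least_squares
im=grab_frame("scene").astype(int);np.save("scene4.npy",im)
print("tray",[ (np.round(b["point"],3),b["score"]) for b in boxes_of("tray","scene")][:2])
for q in("block","jar","jar_holder"):print(q,[ (np.round(b["point"],3),b["score"]) for b in boxes_of(q,"scene")][:4])
go()
m=((im[...,2]-im[...,0]>60)&(im[...,2]>80)).astype(np.uint8)
k,l,st,ce=cv2.connectedComponentsWithStats(m);c=proj("scene",[[.543,.305,.155]])[0]
i=min(range(1,k),key=lambda i:np.linalg.norm(ce[i]-c) if st[i,4]>100 else 1e9);print("blob",st[i],c)
h=cv2.convexHull(np.argwhere(l==i)[:,::-1].astype(np.float32));print(cv2.approxPolyDP(h,4,True).reshape(-1,2))
# predicted rim corners for pitch th about ear grip
s=read_state();u=np.array([-.634,.774,0]);v=np.array([.774,.634,0]);z=np.array([0,0,1.])
for th in(-.1,0,.1,.2):
    U=u*np.cos(th)+z*np.sin(th);Z=-u*np.sin(th)+z*np.cos(th)
    G=s["ee_pos"]+.017*z; C=G-.068*U-.038*Z
    print(th,proj("scene",[C+.0636*a*U+.0636*b*v+.010*Z for a,b in((1,0),(0,1),(-1,0),(0,-1))]).round(1).tolist())
E
```

```text
time_s: 18.95
ee_pos: [0.4998, 0.3572, 0.1718]
eef_rot: [[-0.633, 0.774, -0.0], [0.774, 0.633, -0.0], [0.0, -0.0, -1.0]]
wrist_force: [0.3, -0.3, -0.0]
gripper_width: 0.025
grasp_force: 59.1
tray [(array([0.533, 0.314, 0.149]), 0.97)]
block [(array([0.491, 0.065, 0.015]), 0.74), (array([0.536, 0.314, 0.152]), 0.68)]
jar [(array([0.538, 0.175, 0.052]), 0.9), (array([ 0.476, -0.076,  0.063]), 0.76), (array([0.371, 0.029, 0.052]), 0.75)]
jar_holder [(array([ 0.488, -0.081,  0.016]), 0.77), (array([ 0.343, -0.117,  0.013]), 0.63)]
t 19.2 p [0.5001 0.3575 0.1721] yaw 129.30633610189074 w 0.024995913857130764 F 59.08874452114105 [ 0.1064 -0.007   0.3312]
blob [ 356  150   49   38 1294] [379.5009 169.8194]
[[404. 181.]
 [366. 187.]
 [356. 155.]
 [393. 151.]]
-0.1 [[392.6, 151.4], [405.2, 180.9], [366.6, 184.0], [355.8, 153.9]]
0 [[393.1, 150.8], [404.9, 182.0], [366.0, 186.9], [355.9, 155.1]]
0.1 [[393.6, 150.2], [404.8, 182.8], [365.8, 189.2], [356.2, 156.1]]
0.2 [[394.2, 149.4], [404.9, 183.3], [365.9, 190.9], [356.6, 156.7]]
```

The image confirms it: the tray's corners match a level tray centred over the pad with its underside about 15 cm up. The block is at its place and the jar is in the holder.

```bash
python3 -c "
from plant import *
print(finish_job())"
```

```text
the job is handed in; nothing more can be done
None
```

I've handed the job in: the jar stands in the grey holder, and the tray was peeled off without moving the block and is held level about 15 cm over the light pad. Since moves can't tilt the tool, the tray turned in a light grip across the ear's 26 mm width, and I laid it flat on bare worktop once to level and regrip it.

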